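# Take the lid off the squat tin

### The job

Open the squat steel tin of game cards: lift its wooden lid off and lay it, right way up, in the middle of the round cork mat. Set the lid down rather than dropping it, leave the squat tin standing where it is, and leave the tall tin and its lid alone.

Things in the scene. Friction and masses are not known exactly. Their poses are not given: they have to be found in the camera images.
- lid_knob (a point): Loose wooden lid of the squat tin: this point is the centre of its upright round knob (24 mm across, 30 mm tall, z up). Below the knob: a disc 90 mm across, 8 mm thick, its top 15 mm below this point; then a plug 79 mm across, 8 mm deep, with 2.5 mm of play in the tin's mouth. About 80 g, held by its weight alone. Laid right way up it rests on the plug, this point 31 mm above the surface.
- tin: The squat round tin of plain steel, 90 mm in diameter and 60 mm tall without its lid, standing loose on the desk, about 350 g with the cards in it. Origin at the centre of its underside, z up. Shut, the knob's centre is 83 mm above this origin.
- mat_top (a point): Centre of the top face of the round cork mat, 150 mm in diameter and 5 mm thick, fixed flat on the desk and empty.
- tall_lid_knob (a point): The lid of the other tin, which stays shut: same steel and wood, but slim and tall, 68 mm in diameter and 120 mm tall, its lid's disc 68 mm in diameter. This point is the centre of its knob (again 24 mm by 30 mm), 143 mm above the desk.
Mind the look-alikes: they are no part of the job. What is shaped like the tin but green is not meant.

How it is judged:
On the way:
1. the lid is lifted clear above the squat tin, which stays upright (z of lid_knob in the frame of tin above 0.103 m and angle between tin's own z axis and vertical below 0.17 rad), for 0.1 s.
At the end, for the whole second after the job is handed in: The squat tin's lid lies at rest, flat (within 10 degrees) and right way up on its plug on the cork mat, its centre within 35 mm of the mat's; the squat tin stands upright within 30 mm of where it was, and the tall tin's lid is still on, within 20 mm of where it was (horizontal distance between lid_knob and mat_top below 0.035 m and z of lid_knob in the frame of mat_top between 0.025 and 0.037 m and angle between lid_knob's own z axis and vertical below 0.17 rad and linear speed of lid below 0.02 m/s and distance of tin from where it was at the start of the episode below 0.03 m and angle between tin's own z axis and vertical below 0.1 rad and distance of tall_lid_knob from where it was at the start of the episode below 0.02 m); the robot touches nothing.
It fails at once if the lid is let go in the air, more than 25 mm above its resting height on the mat (horizontal distance between lid_knob and tin above 0.09 m and z of lid_knob in the frame of mat_top above 0.056 m and contact force between the fingers and lid below 0.02 N).
It fails at once if the squat tin is tipped by more than 20 degrees (angle between tin's own z axis and vertical above 0.35 rad).
It fails at once if the squat tin is pushed or carried more than 50 mm away (distance of tin from where it was at the start of the episode above 0.05 m).
It fails at once if the tall tin's lid is taken off or shifted by more than 30 mm (distance of tall_lid_knob from where it was at the start of the episode above 0.03 m).
It also fails if it takes over 43 s, if anything falls off the work surface, if the arm or the gripper's body presses on something with over 40 N, if the wrist force passes 120 N, or if a joint passes its speed limit or range.

### The arm

A 6-joint arm with a two-finger parallel gripper is mounted at the origin on the work surface. World frame = base frame: x ahead of the robot, y to its left, z up, the work surface at z = 0. Lengths are in m, angles in rad, forces in N, time in s.
With the tool pointing down it reaches from about 0.375 to 0.9 m from the base axis. Payload 3.1 kg.
Tool frame: the origin (TCP) lies midway between the tips of the shut fingers; the grasp point (between the pads) lies 19 mm behind it; x points along the fingers, z is the direction in which the jaws open and shut, and the axes are right-handed (so a half turn about x gives the same grasp; the last joint's range is limited). The gripper opens to 85 mm and grips with 20 to 120 N. Pads are 22 mm wide; open, the fingers measure 114 mm over their backs; the gripper's body (76 mm by 85 mm) begins 54 mm behind the grasp point. The pads swing forward as they close: fully open they stand 13 mm farther back than shut.
Start: joints at [-1.51, 0.527, 1.433, -0, 1.181, -0.178], TCP at [0.148, -0.607, 0.231] pointing down, gripper open.
Joint ranges: [-3.08, 3.08], [-0.75, 2.2], [0.22, 2.44], [-1.43, 4.57], [0, 2.65], [-2.85, 2.85]. Speed limits (rad/s): [2.79, 2.79, 3.14, 3.14, 3.14, 3.14].

### API

Orientations are given as a unit quaternion [x, y, z, w].
In Python, from station import telemetry, optics, manip gives the robot as it stands.
- The arm moves only by the tool step_arm, never from a script. Its argument "commands" is a list of rows, each a list of 4 numbers: the shift along the tool's x, y, z in m, then the turn about the tool's x in rad. A call has 1 to 8 rows; each row is the pose to reach, as a shift and turn from the pose measured when the call began, along the tool's axes at that moment; what a row does not reach only later rows make up. A row lasts 1/12 s, in which the tool goes at most 41.7 mm and 7.16 degrees, less where a joint would pass 70% of its speed; a pose out of reach is approached as far as the arm can. A call with a gripper value outside its range is refused whole. "jaw" is the finger opening in m, from 0 to 0.0854, set as the call begins (left out, the last holds). The fingers move at their own pace and stop on an object; "grip_force" is the grip in N (left out, the last holds). Time passes only in rows, so rows that repeat a pose let the fingers close. It gives the time, the measured TCP pose, the force and the opening at its end, in the units of the state.
- telemetry.sense(): the state, without advancing time (a new reading comes with each control period).
- optics.snapshot(name): name is "scene" or "top" or "wrist"; returns the picture (420x560x3 uint8, red, green, blue); there is no depth.
- optics.camera_params(name): a dict with "mtx" (3x3 intrinsics, pixels), "origin" and "attitude" of the camera in the world. Camera axes: x right, y down, z forward; pixel columns grow to the right and rows downward; lengths in m; the calibration is good to about 2 mm. A picture is of the moment at which its call begins: read the wrist's pose just before it. camera_params takes no time and is no camera call; for the wrist camera it gives the pose at the moment of the call.
- manip.sign_off(): hands the job in, once; it reports no verdict.
The state is a dict: "t": time; "q": joint angles; "qd": joint speeds; "tau": joint torques, N m; "tcp_pos": TCP position; "tool_rot": TCP orientation; "force": force on the tool from outside, world axes, zero at the start; "ft_torque": the same for the moment, N m; "finger_gap": opening from 0.0 (shut) to 1.0 (fully open).
Only numpy, scipy, OpenCV 4.12 (cv2) and the standard library are available. Lean on these libraries where they do the work, as an engineer would, in place of code of your own. Each camera call takes 0.05 s, during which the arm holds its last target.

## Working session

There is one attempt and no reset: what is moved stays moved. The work goes in short steps, Python scripts to look and compute and a tool call to move; the robot and the scene stay as the last step left them, time stands still between calls to the robot, and variables do not carry over. Pictures are saved under pics/ and viewed, and the job is handed in when it is done.

Besides the shell and the picture viewer there is one more tool, called as a command line: name --pt "numbers of a row" for each row, then --argument value for the rest. step_arm: Moves the arm, as the interface text tells. Its arguments: {"type":"object","properties":{"commands":{"type":"array","items":{"type":"array","items":{"type":"number"}}},"jaw":{"type":"number"},"grip_force":{"type":"number"}},"required":["commands"]}

```bash
mkdir -p pics; ls
python3 - <<'E'
from station import telemetry, optics, manip
import cv2,numpy as np
s=telemetry.sense();print({k:np.round(v,3) for k,v in s.items()})
for n in ["scene","top"]:
    im=optics.snapshot(n);cv2.imwrite(f"pics/{n}0.png",im[:,:,::-1])
    print(n,optics.camera_params(n))
E
```

```text
pics
{'t': np.float64(0.0), 'q': array([-1.51 ,  0.528,  1.434, -0.   ,  1.181, -0.179]), 'qd': array([-0.   , -0.001, -0.001,  0.   , -0.   ,  0.002]), 'tau': array([ 0.0000e+00, -4.4235e+01, -1.7802e+01, -0.0000e+00,  8.0000e-03,
        0.0000e+00]), 'tcp_pos': array([ 0.148, -0.606,  0.23 ]), 'tool_rot': array([ 0.437,  0.557, -0.436,  0.556]), 'force': array([-0.577, -0.283,  0.027]), 'ft_torque': array([-0.008, -0.008, -0.039]), 'finger_gap': np.float64(0.999)}
scene {'mtx': array([[452.55341879,   0.        , 282.45328005],
       [  0.        , 452.55341879, 208.50369071],
       [  0.        ,   0.        ,   1.        ]]), 'origin': array([1.2326284 , 0.11787986, 0.84583988]), 'attitude': array([ 0.59688539,  0.71921901, -0.26973018, -0.23172715])}
top {'mtx': array([[412.35188916,   0.        , 280.99470032],
       [  0.        , 412.35188916, 210.63221061],
       [  0.        ,   0.        ,   1.        ]]), 'origin': array([ 0.40032989, -0.01140257,  0.92194548]), 'attitude': array([ 0.72192654, -0.68350241,  0.0750226 , -0.07757668])}
```

View pics/scene0.png

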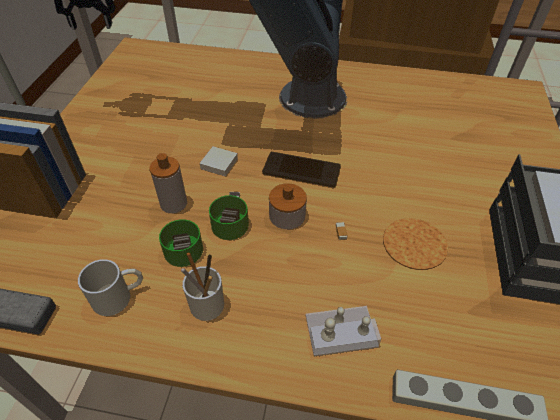

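View pics/top0.png

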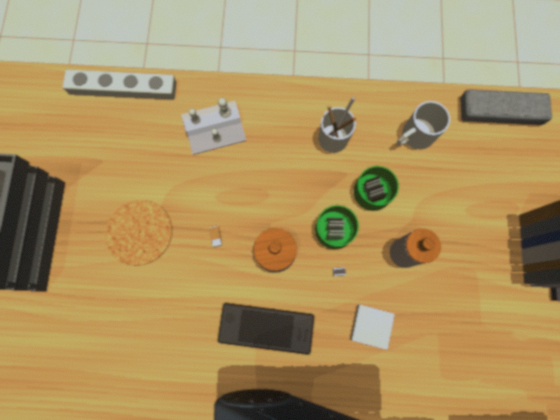

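The squat steel tin with the wooden lid is at scene (288,205), with its knob at top (275,248). The tall tin is at scene (170,185) / top (423,246), and the green open tins at top (337,228) and (376,188) are the look-alikes. The cork mat is at scene (415,243) / top (139,232). Only the tin at top (275,250) is squat, steel and wood-lidded, so it's the one meant.

```bash
cat > h.py <<'E'
import cv2,numpy as np
from scipy.spatial.transform import Rotation as R
from station import telemetry, optics, manip
def ray(c,uv):
    d=R.from_quat(c["attitude"]).as_matrix()@np.linalg.inv(c["mtx"])@np.array([*uv,1.]);return np.array(c["origin"]),d
def plane(c,uv,z):
    o,d=ray(c,uv);return o+d*(z-o[2])/d[2]
def proj(c,p):
    q=c["mtx"]@(R.from_quat(c["attitude"]).as_matrix().T@(np.array(p)-c["origin"]));return q[:2]/q[2]
def tri(a,b):
    (o1,d1),(o2,d2)=a,b
    s=np.linalg.lstsq(np.c_[d1,-d2],o2-o1,rcond=None)[0]
    p,q=o1+s[0]*d1,o2+s[1]*d2;return (p+q)/2,np.linalg.norm(p-q)
E
python3 - <<'E'
from h import *
C={n:optics.camera_params(n) for n in["scene","top"]}
I={n:cv2.imread(f"pics/{n}0.png") for n in C}
for n,boxes in {"top":{"lid":(245,220,305,280),"tall":(400,225,445,270),"mat":(95,190,182,275)},"scene":{"lid":(262,178,315,235),"tall":(145,148,190,190),"mat":(375,212,455,275)}}.items():
    hsv=cv2.cvtColor(I[n],cv2.COLOR_BGR2HSV)
    for k,(a,b,c,d) in boxes.items():
        sub=hsv[b:d,a:c]
        print(n,k,'center hsv',hsv[(b+d)//2,(a+c)//2],'corner',hsv[b+2,a+2])
        m=cv2.inRange(sub,(3,130,40),(13,255,255)) 
        cn,_=cv2.findContours(m,cv2.RETR_EXTERNAL,cv2.CHAIN_APPROX_NONE)
        if not cn: continue
        q=max(cn,key=cv2.contourArea)
        if len(q)<5: continue
        e=cv2.fitEllipse(cv2.convexHull(q)); uv=np.array(e[0])+(a,b)
        print('  ell',uv.round(1),np.round(e[1],1),'area',cv2.contourArea(q), {z:plane(C[n],uv,z).round(3)[:2].tolist() for z in(.005,.068,.128)})
c=I["top"][215:285,240:310];d=I["scene"][170:240,253:323]
cv2.imwrite("pics/crop0.png",np.hstack([cv2.resize(c,(380,380),interpolation=cv2.INTER_CUBIC),cv2.resize(d,(380,380),interpolation=cv2.INTER_CUBIC)]))
E
```

```text
top lid center hsv [ 14 191 179] corner [ 17 148 195]
  ell [273.  267.9] [ 5.2 16.3] area 10.0 {0.005: [0.471, 0.008], 0.068: [0.466, 0.007], 0.128: [0.462, 0.006]}
top tall center hsv [ 15 169  68] corner [ 17 150 189]
  ell [417.3 247.2] [21.7 30.8] area 36.5 {0.005: [0.535, -0.311], 0.068: [0.525, -0.291], 0.128: [0.517, -0.271]}
top mat center hsv [ 16 154 187] corner [ 21 133 194]
scene lid center hsv [ 13 189 142] corner [ 18 137 160]
  ell [287.4 197.6] [28.5 36.8] area 718.5 {0.005: [0.456, -0.002], 0.068: [0.514, 0.007], 0.128: [0.57, 0.016]}
scene tall center hsv [ 12 191 144] corner [ 16 152 156]
  ell [163.7 166. ] [23.8 28.2] area 297.0 {0.005: [0.405, -0.35], 0.068: [0.467, -0.315], 0.128: [0.526, -0.282]}
scene mat center hsv [ 15 169 160] corner [ 18 135 164]Traceback (most recent call last):
  File "<stdin>", line 14, in <module>
cv2.error: OpenCV(4.12.0) /io/opencv/modules/imgproc/src/shapedescr.cpp:361: error: (-201:Incorrect size of input array) There should be at least 5 points to fit the ellipse in function 'fitEllipseNoDirect'
```

Run:
```python
from h import *
C={n:optics.camera_params(n) for n in["scene","top"]}
I={n:cv2.imread(f"pics/{n}0.png") for n in C}
for n,boxes in {"top":{"lid":(245,220,305,280),"tall":(400,225,445,270),"mat":(95,190,182,275)},"scene":{"lid":(262,178,315,235),"tall":(145,148,190,190),"mat":(375,212,455,275)}}.items():
    lab=cv2.GaussianBlur(cv2.cvtColor(I[n],cv2.COLOR_BGR2LAB),(5,5),0)
    for k,(a,b,c,d) in boxes.items():
        t,m=cv2.threshold(np.ascontiguousarray(lab[b:d,a:c,1]),0,255,cv2.THRESH_OTSU)
        cn,_=cv2.findContours(m,cv2.RETR_EXTERNAL,cv2.CHAIN_APPROX_NONE)
        q=max(cn,key=cv2.contourArea)
        h=cv2.convexHull(q);e=cv2.fitEllipse(q); uv=np.array(e[0])+(a,b)
        z={"lid":.068,"tall":.128,"mat":.005}[k]
        P=np.array([plane(C[n],p[0]+(a,b),z)[:2] for p in q])
        (x,y),r=cv2.minEnclosingCircle(P.astype(np.float32)*1000)
        print(n,k,t,'ell',uv.round(1),np.round(e[1],1),'ctr',plane(C[n],uv,z).round(3)[:2],'enclosing mm',round(x),round(y),round(r,1))
        cv2.drawContours(I[n],[q+np.array([a,b])],-1,(255,0,0),1)
print("knob tri", *tri(ray(C["top"],(275,248)),ray(C["scene"],(288.5,191))))
c=I["top"][215:285,240:310];d=I["scene"][170:240,253:323]
c2=I["top"][190:275,95:180];
cv2.imwrite("pics/crop1.png",np.hstack([cv2.resize(x,(260,260),interpolation=cv2.INTER_CUBIC) for x in(c,d,c2)]))
```

```text
top lid 143.0 ell [274.9 248.5] [41.8 42.6] ctr [0.507 0.005] enclosing mm 507 5 45.4
top tall 142.0 ell [423.5 245. ] [32.5 35.3] ctr [ 0.522 -0.283] enclosing mm 522 -283 34.4
top mat 135.0 ell [138.7 230.4] [63.3 87.6] ctr [0.539 0.315] enclosing mm 543 317 107.5
scene lid 141.0 ell [287.3 196.8] [26.9 36.6] ctr [0.512 0.006] enclosing mm 511 6 44.7
scene tall 136.0 ell [166.  166.2] [45.7 49.9] ctr [ 0.525 -0.276] enclosing mm 523 -278 84.7
scene mat 138.0 ell [414.7 245.1] [49.4 83.4] ctr [0.549 0.316] enclosing mm 549 318 107.8
knob tri [0.50571966 0.00634339 0.08144374] 0.003280296291433627
```

View pics/crop1.png

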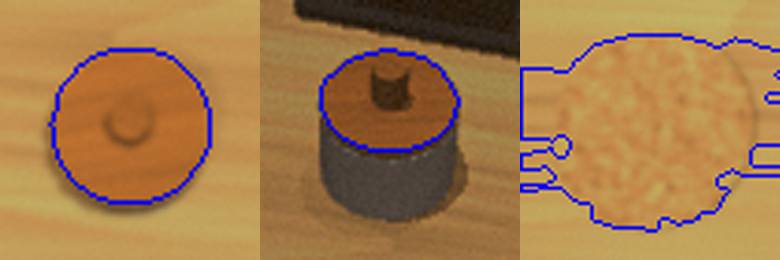

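The contour fits the lid (radius 45.4 mm against 45 expected), and the knob triangulates to z = 81 mm against 83 expected. The target is confirmed at (0.508, 0.0055). The mat contour is poor, so I'll redo it and work out the first move.

```bash
cat >> h.py <<'E'
def go(tgt,yaw=0):
    s=telemetry.sense();M=R.from_quat(s["tool_rot"]).as_matrix()
    print('t',round(s["t"],2),'tcp',np.round(s["tcp_pos"],4),'gap',round(s["finger_gap"],3),'F',np.round(s["force"],2))
    print('tool axes in world (cols):',M.round(3).tolist()); print('shift',(M.T@(np.array(tgt)-s["tcp_pos"])).round(4))
E
python3 - <<'E'
from h import *
for n,(a,b,c,d),R0 in (("top",(90,185,190,280),0),("scene",(365,205,470,282),0)):
    C=optics.camera_params(n);im=cv2.imread(f"pics/{n}0.png")
    # rectify metric? no: local std of lightness
    L=cv2.cvtColor(im,cv2.COLOR_BGR2LAB).astype(np.float32)
    mu=cv2.blur(L,(5,5));sd=np.sqrt(np.maximum(cv2.blur(L*L,(5,5))-mu*mu,0))
    f=(sd[...,0]+sd[...,1]+sd[...,2])[b:d,a:c]
    f=cv2.normalize(f,None,0,255,cv2.NORM_MINMAX).astype(np.uint8)
    t,m=cv2.threshold(f,0,255,cv2.THRESH_OTSU)
    m=cv2.morphologyEx(m,cv2.MORPH_CLOSE,np.ones((7,7)));m=cv2.morphologyEx(m,cv2.MORPH_OPEN,np.ones((15,15)))
    cn,_=cv2.findContours(m,cv2.RETR_EXTERNAL,cv2.CHAIN_APPROX_NONE);q=max(cn,key=cv2.contourArea)
    P=np.array([plane(C,p[0]+(a,b),.005)[:2] for p in q])
    (x,y),r=cv2.minEnclosingCircle(P.astype(np.float32)*1000)
    e=cv2.fitEllipse(q);print(n,t,plane(C,np.array(e[0])+(a,b),.005).round(4),np.round(e[1],1),round(x),round(y),round(r,1))
    cv2.drawContours(im,[q+np.array([a,b])],-1,(255,0,0),1)
    cv2.imwrite(f"pics/mat_{n}.png",cv2.resize(im[b-10:d+10,a-10:c+10],None,fx=3.2,fy=3.2))
go((.508,.0055,.20))
E
python3 -c "
import cv2,numpy as np
a=cv2.imread('pics/mat_top.png');b=cv2.imread('pics/mat_scene.png');h=min(len(a),len(b));cv2.imwrite('pics/mat1.png',np.hstack([a[:h],b[:h]]))"
```

```text
top 77.0 [0.5345 0.3071 0.005 ] [66.9 88.3] 532 307 112.9Traceback (most recent call last):
  File "<stdin>", line 11, in <module>
ValueError: max() iterable argument is empty
[ WARN:0@0.048] global loadsave.cpp:275 findDecoder imread_('pics/mat_scene.png'): can't open/read file: check file path/integrity
Traceback (most recent call last):
TypeError: object of type 'NoneType' has no len()
```

Run:
```python
from h import *
out=[]
for n,(a,b,c,d) in (("top",(90,185,190,285)),("scene",(365,200,465,300))):
    C=optics.camera_params(n);im=cv2.imread(f"pics/{n}0.png")
    f=cv2.GaussianBlur(cv2.cvtColor(im,cv2.COLOR_BGR2HSV),(5,5),0)[b:d,a:c,0]
    t,m=cv2.threshold(f,0,255,cv2.THRESH_OTSU+cv2.THRESH_BINARY_INV)
    m=cv2.morphologyEx(m,cv2.MORPH_CLOSE,np.ones((5,5)));m=cv2.morphologyEx(m,cv2.MORPH_OPEN,cv2.getStructuringElement(cv2.MORPH_ELLIPSE,(25,25)))
    cn,_=cv2.findContours(m,cv2.RETR_EXTERNAL,cv2.CHAIN_APPROX_NONE)
    if cn:
        q=max(cn,key=cv2.contourArea)
        P=np.array([plane(C,p[0]+(a,b),.005)[:2] for p in q])
        (x,y),r=cv2.minEnclosingCircle(P.astype(np.float32)*1000)
        e=cv2.fitEllipse(q);print(n,t,plane(C,np.array(e[0])+(a,b),.005).round(4),np.array(e[0])+(a,b),np.round(e[1],1),round(x),round(y),round(r,1))
        cv2.drawContours(im,[q+np.array([a,b])],-1,(255,0,0),1)
    out.append(cv2.resize(im[b:d,a:c],None,fx=4,fy=4,interpolation=cv2.INTER_CUBIC))
cv2.imwrite("pics/mat2.png",np.hstack(out))
go((.508,.0055,.20))
```

```text
top 19.0 [0.5393 0.3189 0.005 ] [136.96112442 229.97270584] [ 66.3 111.8] 550 316 127.5
scene 17.0 [0.5468 0.3152 0.005 ] [414.50420761 244.39214706] [ 51.4 119.8] 539 313 130.4
t 0.1 tcp [ 0.1484 -0.6065  0.2304] gap 0.999 F [ 0.01 -0.26 -0.05]
tool axes in world (cols): [[-0.0, 0.971, 0.238], [0.002, 0.238, -0.971], [-1.0, 0.0, -0.002]]
shift [ 0.0316  0.4946 -0.509 ]
```

View pics/mat2.png

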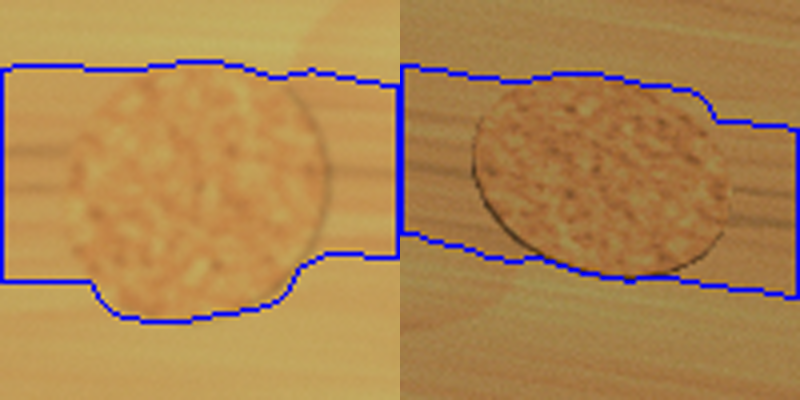

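By eye in the crops, the mat spans columns 66–328 and rows 64–320 in top, so its centre is about (139.3,233). In scene its centre is about (415.3,243.8). I'll compare those two and check the size.

Run:
```python
from h import *
T=optics.camera_params("top");S=optics.camera_params("scene")
print(plane(T,(139.3,233),.005),plane(S,(415.3,243.8),.005),tri(ray(T,(139.3,233)),ray(S,(415.3,243.8))))
print([np.linalg.norm(plane(T,a,.005)-plane(T,b,.005)) for a,b in [((106.5,233),(172,233)),((139,201),(139,265))]])
go((.508,.0055,.20))
```

```text
[0.53268825 0.31274182 0.005     ] [0.54465515 0.31703558 0.005     ] (array([ 0.53447985,  0.31876451, -0.00804666]), np.float64(0.002677778738614509))
[np.float64(0.14713715345288036), np.float64(0.1460105016839634)]
t 0.1 tcp [ 0.1484 -0.6065  0.2304] gap 0.999 F [ 0.01 -0.26 -0.05]
tool axes in world (cols): [[-0.0, 0.971, 0.238], [0.002, 0.238, -0.971], [-1.0, 0.0, -0.002]]
shift [ 0.0316  0.4946 -0.509 ]
```

Mat centre is (0.538, 0.315) ±6 mm, with diameter 147 mm against 150 expected. I'll refine that with the wrist camera later. Moving towards the tin.

step_arm --pt "0 0.024 -0.025 0" --pt "0 0.05 -0.052 0" --pt "0 0.076 -0.079 0" --pt "0 0.102 -0.106 0" --pt "0 0.128 -0.133 0" --pt "0 0.154 -0.16 0" --pt "0 0.18 -0.187 0" --pt "0 0.206 -0.214 0" --jaw 0.06

```text
t: 0.77
tcp_pos: [0.2981, -0.3478, 0.2307]
tool_rot: [0.437, 0.557, -0.436, 0.555]
force: [0.7, -0.4, 0.2]
finger_gap: 0.704
```

```bash
python3 -c "
from h import *
go((.508,.0055,.23))"
```

```text
t 0.77 tcp [ 0.2981 -0.3478  0.2307] gap 0.704 F [ 0.73 -0.45  0.2 ]
tool axes in world (cols): [[-0.0, 0.972, 0.237], [0.003, 0.237, -0.972], [-1.0, 0.0, -0.003]]
shift [ 0.0015  0.2876 -0.2935]
```

step_arm --pt "0 0.024 -0.025 0" --pt "0 0.05 -0.052 0" --pt "0 0.076 -0.079 0" --pt "0 0.102 -0.106 0" --pt "0 0.128 -0.133 0" --pt "0 0.154 -0.16 0" --pt "0 0.18 -0.187 0" --pt "0 0.206 -0.214 0"

```text
t: 1.43
tcp_pos: [0.4479, -0.0891, 0.2312]
tool_rot: [0.437, 0.557, -0.436, 0.555]
force: [-0.4, -0.3, 0.4]
finger_gap: 0.704
```

```bash
python3 -c "
from h import *
go((.508,.0055,.21))"
```

```text
t 1.43 tcp [ 0.4479 -0.0891  0.2312] gap 0.704 F [-0.42 -0.33  0.42]
tool axes in world (cols): [[-0.001, 0.972, 0.237], [0.003, 0.237, -0.972], [-1.0, -0.0, -0.003]]
shift [ 0.0214  0.0808 -0.0776]
```

step_arm --pt "0.005 0.02 -0.019 0" --pt "0.01 0.04 -0.038 0" --pt "0.015 0.06 -0.058 0" --pt "0.021 0.081 -0.078 0" --pt "0.021 0.081 -0.078 0" --pt "0.021 0.081 -0.078 0"

```text
t: 1.93
tcp_pos: [0.508, 0.0071, 0.2097]
tool_rot: [0.436, 0.558, -0.436, 0.556]
force: [0.5, 0.8, -0.4]
finger_gap: 0.705
```

```bash
python3 -c "
from h import *
go((.508,.0055,.11))
C=optics.camera_params('wrist');im=optics.snapshot('wrist')[:,:,::-1]
print(C);print(proj(C,(.508,.0055,.098)),proj(C,(.508,.0055,.068)))
cv2.imwrite('pics/w1.png',im)
cv2.imwrite('pics/t1.png',optics.snapshot('top')[:,:,::-1])
"
```

```text
t 1.93 tcp [0.508  0.0071 0.2097] gap 0.705 F [ 0.52  0.8  -0.39]
tool axes in world (cols): [[-0.002, 0.971, 0.24], [0.003, 0.24, -0.971], [-1.0, -0.002, -0.003]]
shift [ 0.0997 -0.0002  0.0018]
{'mtx': array([[367.49109959,   0.        , 279.96361999],
       [  0.        , 367.49109959, 204.51131541],
       [  0.        ,   0.        ,   1.        ]]), 'origin': array([0.58072953, 0.0241496 , 0.35206678]), 'attitude': array([ 0.77901242, -0.60932442, -0.09218228,  0.11561069])}
[281.7792761  201.03342136] [281.70450727 190.39131831]
```

View pics/w1.png

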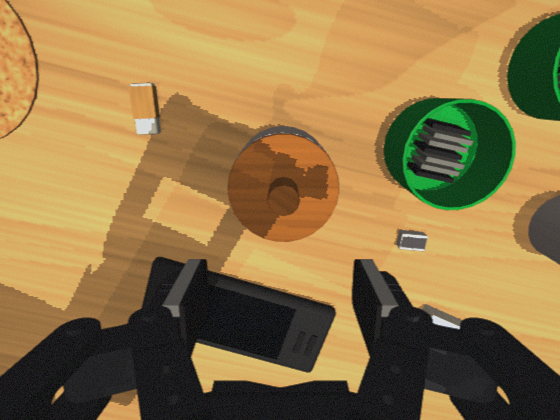

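The wrist view shows the lid disc at cols 229–339 and rows 132–242, centre about (284,187). Its knob is at about (283,197). The prediction was (281.7,190.4), so I'll refine.

Run:
```python
from h import *
C=optics.camera_params('wrist');im=cv2.imread('pics/w1.png')
m=cv2.threshold(np.ascontiguousarray(cv2.GaussianBlur(cv2.cvtColor(im,cv2.COLOR_BGR2HSV),(3,3),0)[120:250,215:355,0]),13,255,cv2.THRESH_BINARY_INV)[1]
cn,_=cv2.findContours(m,cv2.RETR_EXTERNAL,cv2.CHAIN_APPROX_NONE);q=cv2.convexHull(max(cn,key=cv2.contourArea))
(x,y),r=cv2.minEnclosingCircle(q);print(x+215,y+120,r)
for u in [(284,187),(x+215,y+120)]: print(plane(C,u,.068), 'r', r*np.linalg.norm(plane(C,(u[0]+1,u[1]),.068)-plane(C,u,.068)))
cv2.imwrite('pics/w1c.png',cv2.resize(im[120:250,215:355],None,fx=4,fy=4))
```

```text
283.13604736328125 183.13161087036133 57.28123092651367
[0.51056433 0.00284845 0.068     ] r 0.04570869835241887
[0.51347888 0.00427927 0.068     ] r 0.04556480174233815
```

View pics/w1c.png

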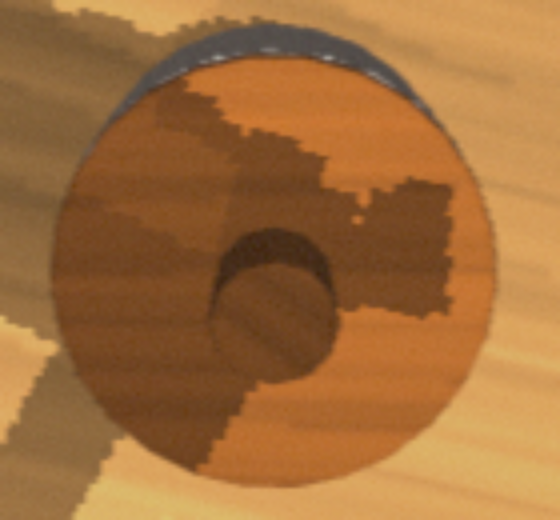

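Run:
```python
from h import *
C=optics.camera_params('wrist')
print(plane(C,(283.6,187.9),.068),plane(C,(283.5,200.5),.098))
T=optics.camera_params('top');print(tri(ray(C,(283.5,200.5)),ray(T,(275,247.5))))
go((.509,.0042,.11))
```

```text
[0.50976929 0.00298039 0.068     ] [0.50807327 0.00285277 0.098     ]
(array([0.50597645, 0.00347021, 0.09151553]), np.float64(0.0022947082661907473))
t 2.03 tcp [0.5074 0.0056 0.2102] gap 0.703 F [-0.3   0.22  0.17]
tool axes in world (cols): [[-0.002, 0.971, 0.237], [0.003, 0.237, -0.971], [-1.0, -0.001, -0.003]]
shift [0.1002 0.0013 0.002 ]
```

step_arm --pt "0.025 0 0.001 0" --pt "0.05 0.001 0.002 0" --pt "0.075 0.001 0.002 0" --pt "0.095 0.001 0.002 0" --pt "0.115 0.001 0.002 0" --pt "0.128 0.001 0.002 0" --pt "0.136 0.001 0.002 0" --pt "0.136 0.001 0.002 0" --grip_force 30

```text
t: 2.7
tcp_pos: [0.5073, 0.0033, 0.073]
tool_rot: [0.437, 0.558, -0.437, 0.554]
force: [-0.7, -0.3, 0.5]
finger_gap: 0.699
```

```bash
python3 -c "
from h import *
go((.508,.004,.073))
im=optics.snapshot('wrist')[:,:,::-1];cv2.imwrite('pics/w2.png',im)"
```

```text
t 2.7 tcp [0.5073 0.0033 0.073 ] gap 0.699 F [-0.73 -0.31  0.47]
tool axes in world (cols): [[-0.005, 0.972, 0.235], [0.003, 0.235, -0.972], [-1.0, -0.004, -0.004]]
shift [ 0.      0.0008 -0.0006]
```

View pics/w2.png

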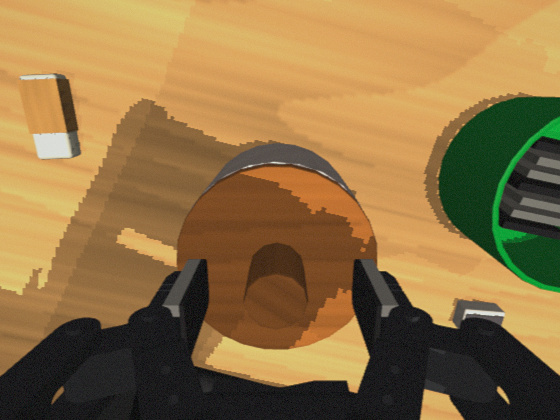

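The knob at (276,300) sits between the two fingers at (185,300) and (375,300), centred to about 1–2 mm, and nothing is touching. Closing.

step_arm --pt "0 0 0 0" --pt "0 0 0 0" --pt "0 0 0 0" --pt "0 0 0 0" --pt "0 0 0 0" --pt "0 0 0 0" --pt "0 0 0 0" --pt "0 0 0 0" --jaw 0.015 --grip_force 35

```text
t: 3.42
tcp_pos: [0.5086, 0.0034, 0.075]
tool_rot: [0.437, 0.557, -0.437, 0.555]
force: [-0.7, 1.1, 5.8]
finger_gap: 0.269
```

```bash
python3 -c "
from h import *
go((.508,.004,.073))"
```

```text
t 3.42 tcp [0.5086 0.0034 0.075 ] gap 0.269 F [-0.68  1.09  5.79]
tool axes in world (cols): [[-0.001, 0.972, 0.236], [0.002, 0.236, -0.972], [-1.0, -0.001, -0.003]]
shift [ 0.002  -0.0005 -0.0007]
```

The jaws stopped at 23 mm on the 24 mm knob, so it's held. There's about 6 N upward, from light fingertip contact with the disc. Lifting slowly.

step_arm --pt "-0.003 0 0 0" --pt "-0.007 0 0 0" --pt "-0.012 0 0 0" --pt "-0.02 0 0 0" --pt "-0.03 0 0 0" --pt "-0.042 0 0 0" --pt "-0.054 0 0 0" --pt "-0.065 0 0 0"

```text
t: 4.08
tcp_pos: [0.5089, 0.0032, 0.1415]
tool_rot: [0.437, 0.557, -0.437, 0.555]
force: [0.2, -0.2, -1.2]
finger_gap: 0.268
```

```bash
python3 -c "
from h import *
go((.538,.315,.15))
a=optics.snapshot('wrist')[:,:,::-1];b=optics.snapshot('scene')[:,:,::-1];
h=lambda x:cv2.resize(x,(400,300))
cv2.imwrite('pics/l1.png',np.hstack([h(a),cv2.resize(b[120:300,200:440],(400,300))]))"
```

```text
t 4.08 tcp [0.5089 0.0032 0.1415] gap 0.268 F [ 0.17 -0.25 -1.17]
tool axes in world (cols): [[-0.001, 0.972, 0.236], [0.002, 0.236, -0.972], [-1.0, -0.0, -0.002]]
shift [-0.0079  0.1019 -0.2961]
```

View pics/l1.png

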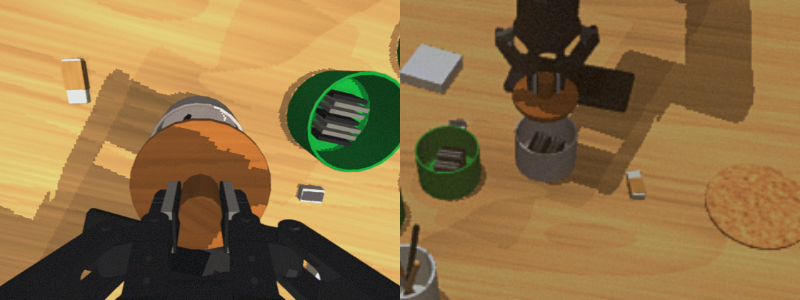

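The lid is off and hanging level, and the tin stands open and upright. Carrying it to the mat.

step_arm --pt "0 0.005 -0.014 0" --pt "0 0.012 -0.035 0" --pt "0 0.02 -0.058 0" --pt "0 0.029 -0.084 0" --pt "0 0.038 -0.11 0" --pt "0 0.046 -0.134 0" --pt "0 0.053 -0.154 0" --pt "0 0.059 -0.171 0"

```text
t: 4.85
tcp_pos: [0.5267, 0.1847, 0.1422]
tool_rot: [0.438, 0.556, -0.436, 0.556]
force: [0.8, -0.4, -0.4]
finger_gap: 0.269
```

```bash
python3 -c "
from h import *
C=optics.camera_params('wrist')
go((.538,.315,.15))
print(proj(C,(.538,.315,.005)))
import pickle;pickle.dump(C,open('c3.pkl','wb'))
cv2.imwrite('pics/w3.png',optics.snapshot('wrist')[:,:,::-1])"
```

```text
t 4.85 tcp [0.5267 0.1847 0.1422] gap 0.269 F [ 0.85 -0.43 -0.38]
tool axes in world (cols): [[0.003, 0.972, 0.237], [0.001, 0.237, -0.972], [-1.0, 0.003, -0.001]]
shift [-0.0075  0.0419 -0.1239]
[115.19350183 138.43615672]
```

View pics/w3.png

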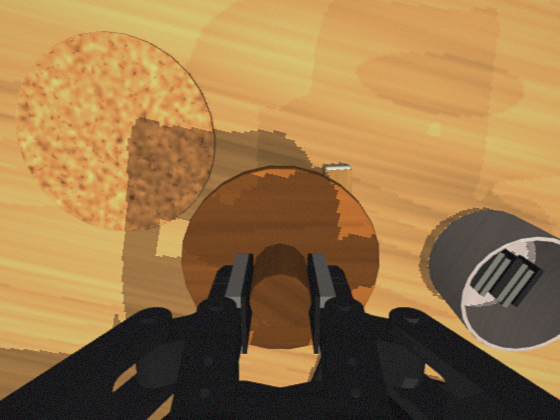

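The wrist camera shows the whole mat, cols 16–214 and rows 31–230, with its centre at about (115,130.5). That is 198 px across against roughly 197 expected.

```bash
python3 -c "
from h import *
import pickle;C=pickle.load(open('c3.pkl','rb'))
p=plane(C,(115,130.5),.005);print(p)
go((p[0],p[1],.14))"
```

```text
[0.54387546 0.31580084 0.005     ]
t 4.9 tcp [0.5273 0.1874 0.1424] gap 0.264 F [1.64 1.67 0.2 ]
tool axes in world (cols): [[0.004, 0.971, 0.238], [0.004, 0.238, -0.971], [-1.0, 0.005, -0.002]]
shift [ 0.0029  0.0467 -0.1208]
```

step_arm --pt "0 0.009 -0.024 0" --pt "0 0.019 -0.05 0" --pt "0 0.028 -0.076 0" --pt "0 0.036 -0.098 0" --pt "0 0.041 -0.112 0" --pt "0 0.044 -0.12 0" --pt "0 0.044 -0.12 0" --pt "0 0.044 -0.12 0"

```text
t: 5.57
tcp_pos: [0.541, 0.3137, 0.1425]
tool_rot: [0.438, 0.556, -0.435, 0.557]
force: [-0.1, -0.1, -1.2]
finger_gap: 0.267
```

```bash
python3 -c "
from h import *
go((.541,.315,.03))
a=optics.snapshot('wrist')[:,:,::-1];b=optics.snapshot('scene')[:,:,::-1];
cv2.imwrite('pics/l2.png',np.hstack([cv2.resize(a,(400,300)),cv2.resize(b[120:300,280:520],(400,300))]))"
```

```text
t 5.57 tcp [0.541  0.3137 0.1425] gap 0.267 F [-0.12 -0.06 -1.23]
tool axes in world (cols): [[0.003, 0.971, 0.238], [0.002, 0.238, -0.971], [-1.0, 0.004, -0.002]]
shift [ 1.125e-01 -1.000e-04 -1.100e-03]
```

View pics/l2.png

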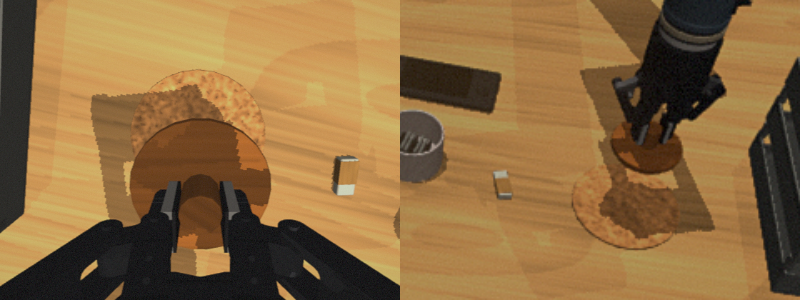

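The lid is above the mat with nothing else close. Expected TCP z at rest is about 0.0275. Lowering to just above that.

step_arm --pt "0.015 0 -0.001 0" --pt "0.035 0 -0.001 0" --pt "0.055 0 -0.001 0" --pt "0.072 0 -0.001 0" --pt "0.087 0 -0.001 0" --pt "0.098 0 -0.001 0" --pt "0.104 0 -0.001 0" --pt "0.106 0 -0.001 0"

```text
t: 6.33
tcp_pos: [0.5408, 0.3133, 0.0357]
tool_rot: [0.438, 0.556, -0.436, 0.556]
force: [0.3, -0.1, -1.1]
finger_gap: 0.264
```

step_arm --pt "0.002 0 0 0" --pt "0.004 0 0 0" --pt "0.005 0 0 0" --pt "0.006 0 0 0" --pt "0.007 0 0 0" --pt "0.007 0 0 0"

```text
t: 6.83
tcp_pos: [0.5409, 0.3134, 0.0289]
tool_rot: [0.438, 0.556, -0.436, 0.556]
force: [0.2, 0.3, -1.2]
finger_gap: 0.271
```

No contact yet. Continuing in 1 mm steps.

step_arm --pt "0.001 0 0 0" --pt "0.002 0 0 0" --pt "0.002 0 0 0"

```text
t: 7.08
tcp_pos: [0.5412, 0.3136, 0.028]
tool_rot: [0.438, 0.556, -0.436, 0.556]
force: [-1.2, -1.0, 5.5]
finger_gap: 0.266
```

step_arm --pt "0.001 0 0 0" --pt "0.001 0 0 0" --pt "0.001 0 0 0"

```text
t: 7.33
tcp_pos: [0.5412, 0.3136, 0.0281]
tool_rot: [0.438, 0.556, -0.436, 0.556]
force: [-2.4, -1.0, 6.8]
finger_gap: 0.266
```

The lid touched down at TCP z = 0.028, as predicted, with 7 N. Opening the jaws.

step_arm --pt "0 0 0 0" --pt "0 0 0 0" --pt "0 0 0 0" --pt "0 0 0 0" --pt "0 0 0 0" --pt "0 0 0 0" --pt "0 0 0 0" --jaw 0.06

```text
t: 7.92
tcp_pos: [0.5412, 0.3136, 0.0279]
tool_rot: [0.438, 0.556, -0.436, 0.556]
force: [0.5, -0.4, 1.0]
finger_gap: 0.699
```

```bash
python3 -c "
from h import *
go((.541,.315,.03))
cv2.imwrite('pics/w4.png',optics.snapshot('wrist')[:,:,::-1])"
```

```text
t 7.92 tcp [0.5412 0.3136 0.0279] gap 0.699 F [ 0.53 -0.39  1.03]
tool axes in world (cols): [[0.002, 0.972, 0.237], [0.002, 0.237, -0.972], [-1.0, 0.003, -0.001]]
shift [-0.0021  0.0002 -0.0014]
```

View pics/w4.png

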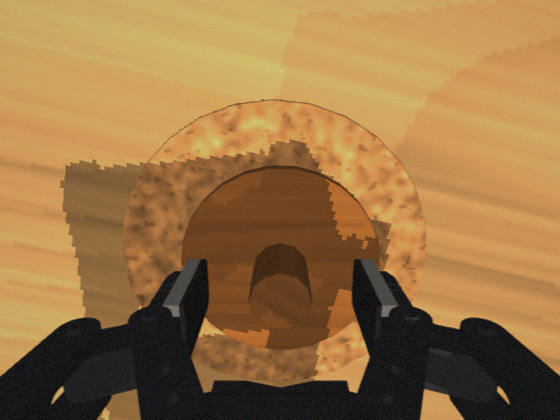

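The lid lies flat, centred on the mat, and the fingers at (185,300) and (375,300) are clear of the knob at (280,300). Retracting straight up.

step_arm --pt "-0.01 0 0 0" --pt "-0.025 0 0 0" --pt "-0.045 0 0 0" --pt "-0.07 0 0 0" --pt "-0.095 0 0 0" --pt "-0.12 0 0 0" --pt "-0.14 0 0 0" --pt "-0.14 0 0 0"

```text
t: 8.63
tcp_pos: [0.5438, 0.3145, 0.1736]
tool_rot: [0.441, 0.554, -0.433, 0.558]
force: [1.0, 0.2, 0.5]
finger_gap: 0.705
```

```bash
python3 -c "
from h import *
C=optics.camera_params('wrist')
go((.541,.315,.03))
a=optics.snapshot('wrist')[:,:,::-1];b=optics.snapshot('scene')[:,:,::-1]
cv2.imwrite('pics/w5.png',a);cv2.imwrite('pics/f.png',np.hstack([cv2.resize(a,(400,300)),cv2.resize(b[120:330,130:470],(400,300))]))
print(proj(C,(.5412,.3136,.021)),proj(C,(.541,.315,.005)))
import pickle;pickle.dump(C,open('c5.pkl','wb'))"
```

```text
t 8.63 tcp [0.5438 0.3145 0.1736] gap 0.705 F [0.97 0.25 0.51]
tool axes in world (cols): [[0.012, 0.971, 0.237], [0.006, 0.237, -0.972], [-1.0, 0.013, -0.003]]
shift [ 0.1436 -0.0045 -0.0008]
[280.05109663 192.43019106] [278.47283517 187.75257792]
```

View pics/f.png

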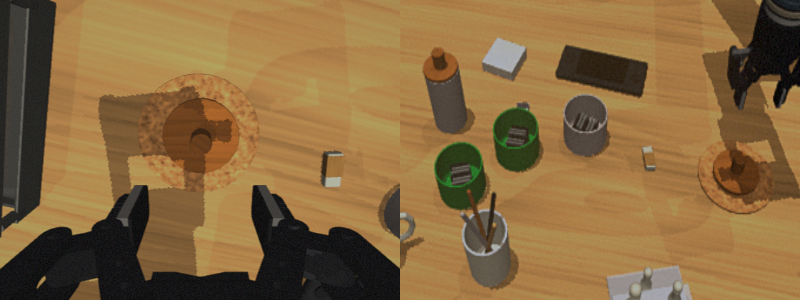

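View pics/w5.png

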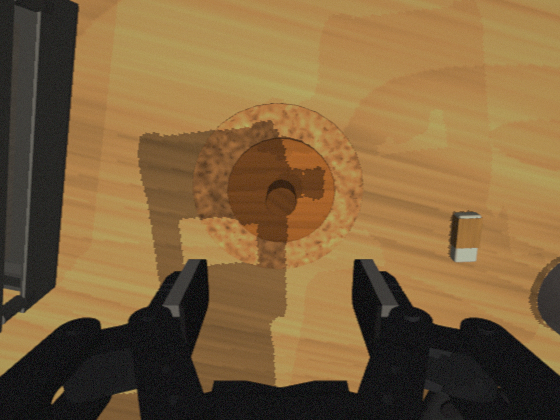

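In this view the mat's centre is about (277.5,186) and the lid's is (281.5,189.5). The lid is level, the squat tin is standing and the tall tin is still shut. A final numeric check, then handing in.

```bash
python3 -c "
from h import *
import pickle;C=pickle.load(open('c5.pkl','rb'))
m=plane(C,(277.5,186),.005);l=plane(C,(281.5,189.5),.021);print(m,l,np.linalg.norm((m-l)[:2]))
T=optics.camera_params('top');im=optics.snapshot('top')[:,:,::-1];o=cv2.imread('pics/top0.png')
cv2.imwrite('pics/f2.png',np.hstack([cv2.resize(im[180:300,90:460],(400,130)),cv2.resize(o[180:300,90:460],(400,130))]))
def tall(i):
    L=cv2.GaussianBlur(cv2.cvtColor(np.ascontiguousarray(i),cv2.COLOR_BGR2LAB),(5,5),0)[225:270,400:445,1]
    q=max(cv2.findContours(cv2.threshold(np.ascontiguousarray(L),142,255,0)[1],0,1)[0],key=cv2.contourArea);return cv2.fitEllipse(q)[0]
print(tall(im),tall(o))
manip.sign_off()"
```

```text
[0.54232319 0.316194   0.005     ] [0.5439189 0.313028  0.021    ] 0.003545399128473642
(23.522071838378906, 19.99827766418457) (23.506820678710938, 20.032958984375)
the job is handed in; nothing more can be done
```

View pics/f2.png

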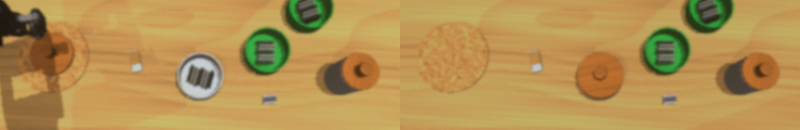

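I lifted the squat steel tin's wooden lid by its knob, carried it level to the cork mat and lowered it until it touched down with about 7 N. I then let go, backed straight up, and handed the job in at about 9 s of the 43 s allowed; no verdict was reported.

**Last checks:**
- **Lid:** it lies flat and right way up, about 4 mm from the mat's centre in the wrist view (35 mm allowed).
- **Squat tin:** it stands upright with no visible shift from its first position; I checked this only by eye.
- **Tall tin's lid:** it moved less than 0.1 pixel in the top view.
- **Gripper:** it was open and clear of everything, with the TCP at z = 0.17 m.

**Disagreements:** the first two camera estimates of the mat's centre differed by about 12 mm, because colour masks failed on the wood-toned desk. I read its edges by eye instead, and a wrist-camera view settled it. The lid's centre also differed by up to about 5 mm between cameras, well within what the grasp could take.

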